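Line up the quarter-turn fastener, fit the hatch cover and hold it down

TASK

Put the cover back on the instrument's service hatch: of the two wing-headed quarter-turn fasteners on the hatch frame one still stands askew, so turn it clockwise until it lines up like the other one and will pass through the cover's slot, then pick up the cover and lower it over both fasteners. Press the cover down against its spring plungers until it is flush with the frame all round, and keep holding it pressed there: finish while still holding it down, with both wings left in line with their slots, because I will lock them while you hold. Leave everything else on the bench where it is.

Things in the scene. Friction and masses are not known exactly. Their poses are not given: they have to be found in the camera images.
- hatch (a point): centre of the top face of the aluminium hatch frame, on top of the grey bench instrument (case 290 x 220 mm, fixed to the bench; this face is 95 mm above the bench). x axis: the short way across the hatch, towards the instrument's front panel; y: the long way; z up. Frame 112 (x) x 196 (y) mm round an opening of 72 x 110 mm
- plunger_tip (a point): top of one of four brass spring plungers, 8 mm across, 45 mm in x and 60 mm in y either side of the hatch centre. They stand 5 mm proud of the frame and carry the loose cover that high; all four together need about 10 N (the cover's weight included) to go fully down, so that the cover lies on the frame, and lift it again when let go
- fastener_left (a joint): angle (rad) of the fastener at the hatch's +y end, the one that starts askew: 0 when its wing lies along the hatch's x axis, in line with the cover's slot; positive is anticlockwise from above. Starts at 0.85 to 1.45, stops at -0.25 and 1.6, stays where it is left (friction 0.05 N m). The wing passes the slot up to about 0.2 either side of 0
- fastener_right (a joint): angle of the like fastener at the hatch's -y end, same meaning and limits; it starts in line, within 0.03 of 0.
- fastener_left_wing (a point): centre of the steel wing head of the left fastener: wing 28 mm long, 9 mm thick, 18 mm tall (from 6 to 24 mm above the frame) on a 10 mm shank. The point's x axis runs along the wing's length, z up. It lies 78 mm from the hatch centre along the hatch's +y axis
- fastener_right_wing (a point): centre of the steel wing head of the right fastener: wing 28 mm long, 9 mm thick, 18 mm tall (from 6 to 24 mm above the frame) on a 10 mm shank. The point's x axis runs along the wing's length, z up. It lies 78 mm from the hatch centre along the hatch's -y axis
- cover: the loose hatch cover, lying on the bench right way up beside the instrument: aluminium plate 104 (x) x 190 (y) x 4 mm, about 0.3 kg, origin at the centre of its underside, z up. Two through slots, each 36 mm along x and 16 mm along y, centred 78 mm from the centre along +y and -y. The same either way round. A dark bow handle stands on its middle.
- cover_handle (a point): centre of the bar of the cover's bow handle, 34 mm above the cover's underside: bar 12 mm square (28 to 40 mm above the underside), 82 mm long along the cover's y, on two 10 mm wide legs at its ends with 62 mm clear between them.
- solder_reel: reel of solder wire, flanged spool 56 mm across and 38 mm high, standing on a flange, not part of the job
- screwdriver: screwdriver lying on the bench near the robot, not part of the job
- flux_bottle: small white bottle with black cap, 38 mm across, 95 mm high, standing, not part of the job
- parts_tray: grey divided parts tray 130 x 170 x 30 mm, not part of the job
- module_box: two boxed modules fixed together, 100 x 146 x 51 mm, not part of the job
- heat_sink: finned aluminium heat sink 45 x 60 x 28 mm, not part of the job
- multimeter: handheld multimeter 150 x 72 x 37 mm lying on its back, not part of the job
Mind the look-alikes: they are no part of the job. Leave any orange look-alike of the cover alone.

How it is judged:
On the way, in this order (a step that is already met when the one before it is completed fails the run):
1. the askew fastener has been turned in line with its slot, the cover still off the hatch (value of joint fastener_left between -0.17 and 0.17 rad and horizontal distance between cover and hatch above 0.06 m), for 0.2 s.
2. the cover has been lowered over both fasteners onto its plungers, square with the hatch (x of cover in the frame of hatch between -0.007 and 0.007 m and y of cover in the frame of hatch between -0.007 and 0.007 m and z of cover in the frame of hatch between -0.004 and 0.0075 m and angle between the x axis of cover and the x axis of hatch, either way round below 0.1 rad and angle between cover's own z axis and vertical below 0.06 rad and value of joint fastener_left between -0.17 and 0.17 rad and value of joint fastener_right between -0.17 and 0.17 rad), for 0.1 s.
At the end, for the whole second after the job is handed in: cover flush on the hatch frame (within 2.2 mm in height, 7 mm sideways, 0.1 rad of square, level within 0.03 rad) and still, pressed down by the robot, which bears on it with over 3 N; both wings in line with their slots within 0.17 rad (x of cover in the frame of hatch between -0.007 and 0.007 m and y of cover in the frame of hatch between -0.007 and 0.007 m and z of cover in the frame of hatch between -0.004 and 0.0022 m and angle between the x axis of cover and the x axis of hatch, either way round below 0.1 rad and angle between cover's own z axis and vertical below 0.03 rad and value of joint fastener_left between -0.17 and 0.17 rad and value of joint fastener_right between -0.17 and 0.17 rad and contact force between any of the fingers, the arm and cover above 3 N and linear speed of cover below 0.02 m/s); the arm keeps its last pose, push and grip.
It fails at once if another thing on the bench was shifted by more than 5 cm or tipped over (distance of any of solder_reel, screwdriver, flux_bottle, parts_tray, module_box, heat_sink, multimeter from where it was at the start of the episode above 0.05 m or angle between flux_bottle's own z axis and vertical above 0.5 rad).
It also fails if it takes over 54 s, if anything falls off the work surface, if the arm or the gripper's body presses on something with over 40 N, if the wrist force passes 120 N, or if a joint passes its speed limit or range.

ROBOT

A 7-joint arm with a two-finger parallel gripper is mounted at the origin on the work surface. World frame = base frame: x ahead of the robot, y to its left, z up, the work surface at z = 0. Lengths are in m, angles in rad, forces in N, time in s.
With the tool pointing down it reaches from about 0.425 to 0.875 m from the base axis. Payload 8.4 kg.
Tool frame: the origin (TCP) lies between the finger pads; the fingertips stand 14 mm ahead of it and the grasp point (between the pads) lies 5 mm behind it; z points along the fingers, y is the direction in which the jaws open and shut (so a half turn about z gives the same grasp; the last joint's range is limited). The gripper opens to 85 mm and grips with 20 to 120 N. Pads are 22 mm wide; open, the fingers measure 114 mm over their backs; the gripper's body (76 mm by 85 mm) begins 54 mm behind the grasp point. The pads swing forward as they close: fully open they stand 13 mm farther back than shut.
Start: joints at [-1.41, 0.333, 0.04, 1.465, -0.013, 1.343, -0.059], TCP at [0.167, 0.628, 0.245] pointing down, gripper open.
Joint ranges: [-2.58, 2.58], [-0.38, 2.09], [-1.3, 1.39], [0.25, 2.4], [-1.5, 4.64], [0.08, 2.09], [-2.65, 2.65]. Speed limits (rad/s): [2.22, 2.22, 2.79, 2.79, 3.14, 3.14, 3.14].

INTERFACE

Orientations are given as a rotation vector (axis times angle).
In Python, from workcell import observe, get_image, camera_model, finish_job, spot_in, trace, pinpoint gives the robot as it stands. The module is installed in compiled form; this text tells all that it offers.
- The arm moves only by the tool drive_tool, never from a script. Its argument "series" is a list of rows, each a list of 3 entries, a list of its own where there are three numbers: the turn, a rotation vector about the tool's x, y, z in rad, then the shift along the tool's x, y, z in cm, then the finger opening in cm, from 0 to 8.54. A call has 1 to 20 rows; each row is the pose to reach, as a shift and turn from the pose measured when the call began, along the tool's axes at that moment; what a row does not reach only later rows make up. A row lasts 1/12 s, in which the tool goes at most 41.7 mm and 7.16 degrees, less where a joint would pass 70% of its speed; a pose out of reach is approached as far as the arm can. A call with a gripper value outside its range is refused whole. The fingers move at their own pace and stop on an object; "newtons" is the grip in N (left out, the last holds). Time passes only in rows, so rows that repeat a pose let the fingers close. It gives the time, the measured TCP pose, the force and the opening at its end, in the units of the state.
- observe(): the state, without advancing time (a new reading comes with each control period).
- get_image(name): name is "scene" or "top" or "wrist"; returns (picture, depth): 400x640x3 uint8, blue, green, red; 400x640 float32, m along the optical axis (not along the pixel's ray), 0 where there is no reading.
- camera_model(name): a dict with "camera_matrix" (3x3 intrinsics, pixels), "view" (4x4, takes a point from world to camera coordinates). Camera axes: x right, y up, looking along -z (the intrinsics and any distortion apply to the point x, -y, -z); pixel columns grow to the right and rows downward; lengths in m; the calibration is good to about 2 mm. A picture is of the moment at which its call begins: read the wrist's pose just before it. camera_model takes no time and is no camera call; for the wrist camera it gives the pose at the moment of the call.
- finish_job(): hands the job in, once; it reports no verdict.
Trained networks look in the newest picture that a camera, given by its name, has taken for a name from the list of things; names that differ only in an ending like _2 or _b are one class to them, and where a whole thing is asked for, a point or a joint stands for the part that bears it (a point fixed in the world has none). Each returns a list of dicts, best first, with "confidence" (0 to 1); they miss things now and then, are a little off and sometimes report something else, mostly with a low value. They report only what shows in the picture. A call takes as long as a camera call. They do not tell look-alikes from the thing itself.
- spot_in(camera, query): "position" ([x, y, z] in m, in world coordinates, good to about 4 mm: the middle of the surface that is visible of it).
- trace(camera, query): "mask" (400x640 bool, what is visible of it).
- pinpoint(camera, query): "position" ([x, y, z] in m, in world coordinates, good to about 4 mm: a listed point, or the origin of a listed thing).
The state is a dict: "clock": time; "joints": joint angles; "dq": joint speeds; "joint_torque": joint torques, N m; "ee_pos": TCP position; "orientation": TCP orientation; "wrist_force": force on the tool from outside, world axes, zero at the start; "ft_torque": the same for the moment, N m; "gripper_width": opening from 0.0 (shut) to 1.0 (fully open).
Only numpy, scipy, OpenCV 4.12 (cv2) and the standard library are available. Lean on these libraries where they do the work, as an engineer would, in place of code of your own. Each camera call takes 0.05 s, during which the arm holds its last target. There are 200 camera calls.

## Working session

There is one attempt and no reset: what is moved stays moved. The work goes in short steps, Python scripts to look and compute and a tool call to move; the robot and the scene stay as the last step left them, time stands still between calls to the robot, and variables do not carry over. Pictures are saved under pics/ and viewed, on a budget of 10 in all, crops included, one or two more only if the job needs it, and the job is handed in when it is done.

Besides the shell and the picture viewer there is one more tool, called after "Call:" as a command line: name --argument value ..., lists and objects as JSON in quotes. drive_tool: Moves the arm, as the interface text tells. Its arguments: {"type":"object","properties":{"series":{"type":"array"},"newtons":{"type":"number"}},"required":["series"]}

```bash
mkdir -p pics
cat > h.py <<'E'
import numpy as np, cv2
from workcell import *
from scipy.spatial.transform import Rotation as R
def world(cam,u,v,d,cm=None):
    cm=cm or camera_model(cam); K=np.array(cm["camera_matrix"]); V=np.linalg.inv(np.array(cm["view"]))
    x=(u-K[0,2])/K[0,0]*d; y=(v-K[1,2])/K[1,1]*d
    p=np.stack([x,-y,-d,np.ones_like(d)],-1)
    return (p@V.T)[...,:3]
def cloud(cam):
    cm=camera_model(cam); im,d=get_image(cam); v,u=np.mgrid[:400,:640]
    return im,d,world(cam,u,v,d.astype(float),cm)
E
python3 - <<'E'
from h import *
np.set_printoptions(precision=4,suppress=True)
s=observe(); print(s)
for c in("scene","top"):
    im,d=get_image(c); cv2.imwrite(f"pics/{c}0.png",im)
    for q in("hatch","fastener_left_wing","fastener_right_wing","cover","cover_handle"):
        for r in pinpoint(c,q)[:3]: print(c,q,np.array(r["position"]),round(r["confidence"],2))
E
```

```text
{'clock': 0.0, 'joints': array([-1.4102,  0.3339,  0.0399,  1.4663, -0.0134,  1.3433, -0.0585]), 'dq': array([ 0.0008, -0.0007,  0.0011,  0.0019, -0.0004,  0.0013,  0.0003]), 'joint_torque': array([ -0.0004, -65.8551,   1.3651, -40.5561,   0.0167,   0.0125,
        -0.    ]), 'ee_pos': array([0.1669, 0.6278, 0.2444]), 'orientation': array([-0.407 , -3.115 ,  0.0025]), 'wrist_force': array([ 1.1692, -0.0579,  0.9743]), 'ft_torque': array([0.0276, 0.005 , 0.0003]), 'gripper_width': 1.0004756683723304}
scene hatch [0.5639 0.0961 0.0984] 0.72
scene hatch [ 0.7494 -0.1243  0.0005] 0.18
scene fastener_left_wing [0.5604 0.1712 0.1086] 0.62
scene fastener_right_wing [0.5688 0.0153 0.1099] 0.63
scene fastener_right_wing [ 0.5385 -0.2484 -0.001 ] 0.26
scene cover [ 0.4063 -0.6871 -0.0007] 0.76
scene cover [ 0.5361 -0.2458  0.0009] 0.65
scene cover_handle [ 0.5321 -0.248   0.0357] 0.76
scene cover_handle [ 0.401  -0.6871  0.0355] 0.62
top hatch [0.5608 0.0932 0.0931] 0.65
top fastener_left_wing [0.5624 0.1784 0.109 ] 0.36
top fastener_right_wing [0.5713 0.0192 0.1103] 0.53
top cover [ 0.5336 -0.2498  0.002 ] 0.91
top cover_handle [ 0.53   -0.2458  0.032 ] 0.96
top cover_handle [ 0.403  -0.6826  0.0349] 0.75
top cover_handle [0.5604 0.1729 0.1066] 0.41
```

View pics/scene0.png

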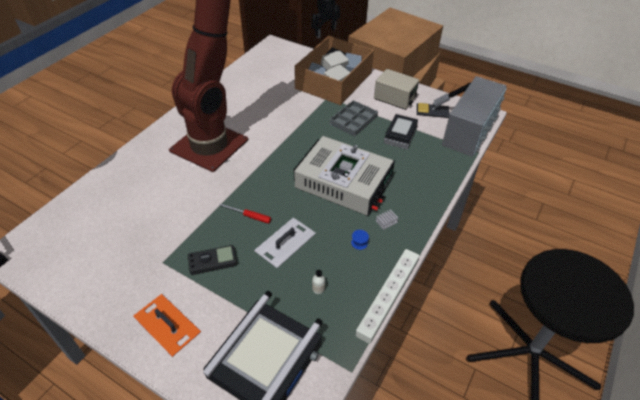

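View pics/top0.png

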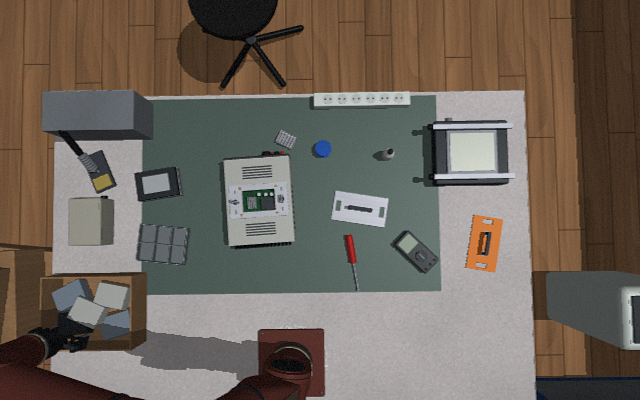

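The aluminium cover lies at about pixel (360,209) in the top view, and the orange look-alike at (485,243). The hatch is at (258,200), with its front panel towards +x. I'll go above the left fastener next and look with the wrist camera.

Call:
drive_tool --series '[[[0, 0, 1.62], [-49.8, -33.6, 0], 5], [[0, 0, 1.62], [-49.8, -33.6, 0], 5], [[0, 0, 1.62], [-49.8, -33.6, 0], 5], [[0, 0, 1.62], [-49.8, -33.6, 0], 5], [[0, 0, 1.62], [-49.8, -33.6, 0], 5], [[0, 0, 1.62], [-49.8, -33.6, 0], 5], [[0, 0, 1.62], [-49.8, -33.6, 0], 5], [[0, 0, 1.62], [-49.8, -33.6, 0], 5], [[0, 0, 1.62], [-49.8, -33.6, 0], 5], [[0, 0, 1.62], [-49.8, -33.6, 0], 5], [[0, 0, 1.62], [-49.8, -33.6, 0], 5], [[0, 0, 1.62], [-49.8, -33.6, 0], 5], [[0, 0, 1.62], [-49.8, -33.6, 0], 5], [[0, 0, 1.62], [-49.8, -33.6, 0], 5], [[0, 0, 1.62], [-49.8, -33.6, 0], 5], [[0, 0, 1.62], [-49.8, -33.6, 0], 5], [[0, 0, 1.62], [-49.8, -33.6, 0], 5]]'

```text
clock: 2.02
ee_pos: [0.5624, 0.1743, 0.2453]
orientation: [2.539, 1.85, -0.0]
wrist_force: [0.2, -0.3, -0.4]
gripper_width: 0.585
```

```bash
cat >> h.py <<'E'
np.set_printoptions(precision=4,suppress=True)
def st():
    s=observe(); M=R.from_rotvec(s["orientation"]).as_matrix()
    print(round(s["clock"],2),"tcp",s["ee_pos"],"yang",round(np.degrees(np.arctan2(M[1,1],M[0,1])),2),"tilt",M[:2,2],"F",s["wrist_force"],"w",round(s["gripper_width"],3),"q",s["joints"])
    return s,M
def axis(P,hint):
    P=P[:,:2]; c=P.mean(0); rect=cv2.minAreaRect((P*1000).astype(np.float32))
    b=cv2.boxPoints(rect); e=[b[1]-b[0],b[2]-b[1]]; e=max(e,key=np.linalg.norm)
    return np.array(rect[0])/1000,rect[1],np.degrees(np.arctan2(e[1],e[0]))%180
E
python3 - <<'E'
from h import *
st(); im,d,P=cloud("wrist"); cv2.imwrite("pics/w1.png",im)
for q in("hatch","fastener_left_wing","fastener_right_wing"):
    for r in pinpoint("wrist",q)[:2]: print(q,np.array(r["position"]),round(r["confidence"],2))
z=P[...,2]
m=((z>.109)&(z<.124)&(d>0)).astype(np.uint8)
n,l,s,c=cv2.connectedComponentsWithStats(m)
for i in range(1,n):
    if s[i,4]>60: print(s[i],c[i],axis(P[l==i],0),P[l==i].mean(0))
E
```

```text
2.02 tcp [0.5624 0.1743 0.2453] yang -17.86 tilt [-0.     -0.0004] F [ 0.19   -0.3155 -0.4043] w 0.585 q [-0.8573  0.2254  0.5687  1.6438 -0.1246  1.3091 -0.5794]
hatch [0.5622 0.0976 0.0961] 0.61
fastener_left_wing [0.558  0.1745 0.1071] 0.94
fastener_right_wing [0.5675 0.0199 0.1136] 0.93
[307 177  16  39 461] [314.679  196.3471] (array([0.559 , 0.1747]), (27.768890380859375, 9.057718276977539), np.float32(77.86769)) [0.5595 0.1758 0.1186]
[363 343  30  25 448] [377.7411 355.25  ] (array([0.5676, 0.0193]), (26.3409423828125, 9.848312377929688), np.float32(5.2208385)) [0.567  0.0212 0.1164]
```

View pics/w1.png

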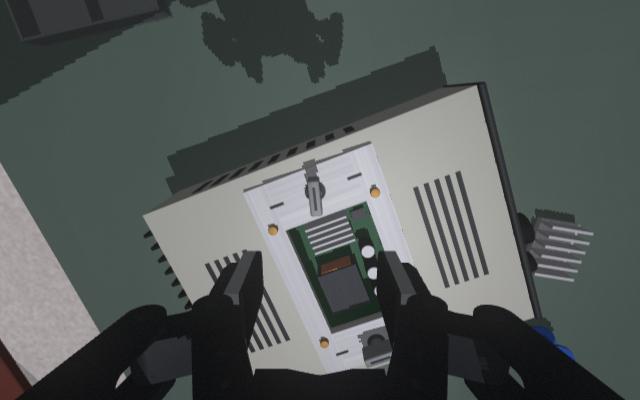

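The wrist view shows the left wing askew at (315,195), which measures 77.9° in world axes. The right wing is in line at (378,355). That puts the hatch centre at about (0.563, 0.097) with a yaw of about 3.2°. Next I descend onto the left wing and grip it.

Call:
drive_tool --series '[[[0, 0, -0.1], [-0.1, -0.3, 4], 4], [[0, 0, -0.1], [-0.1, -0.3, 8], 4], [[0, 0, -0.1], [-0.1, -0.3, 11], 4], [[0, 0, -0.1], [-0.1, -0.3, 12.9], 4], [[0, 0, -0.1], [-0.1, -0.3, 12.9], 4], [[0, 0, -0.1], [-0.1, -0.3, 12.9], 0.5], [[0, 0, -0.1], [-0.1, -0.3, 12.9], 0.5], [[0, 0, -0.1], [-0.1, -0.3, 12.9], 0.5], [[0, 0, -0.1], [-0.1, -0.3, 12.9], 0.5], [[0, 0, -0.1], [-0.1, -0.3, 12.9], 0.5], [[0, 0, -0.1], [-0.1, -0.3, 12.9], 0.5]]' --newtons 30

```text
clock: 3.13
ee_pos: [0.5594, 0.1778, 0.1184]
orientation: [-2.438, -1.981, -0.006]
wrist_force: [0.3, 1.1, 6.4]
gripper_width: 0.092
```

Call:
drive_tool --series '[[[0, 0, 0.1], [-0.3, 0, -0.1], 0.5], [[0, 0, 0.2], [-0.3, 0, -0.1], 0.5], [[0, 0, 0.3], [-0.3, 0, -0.1], 0.5], [[0, 0, 0.4], [-0.3, 0, -0.1], 0.5], [[0, 0, 0.5], [-0.3, 0, -0.1], 0.5], [[0, 0, 0.6], [-0.3, 0, -0.1], 0.5], [[0, 0, 0.7], [-0.3, 0, -0.1], 0.5], [[0, 0, 0.8], [-0.3, 0, -0.1], 0.5], [[0, 0, 0.9], [-0.3, 0, -0.1], 0.5], [[0, 0, 1.0], [-0.3, 0, -0.1], 0.5], [[0, 0, 1.1], [-0.3, 0, -0.1], 0.5], [[0, 0, 1.2], [-0.3, 0, -0.1], 0.5], [[0, 0, 1.31], [-0.3, 0, -0.1], 0.5], [[0, 0, 1.31], [-0.3, 0, -0.1], 0.5], [[0, 0, 1.31], [-0.3, 0, -0.1], 0.5]]'

```text
clock: 4.38
ee_pos: [0.5612, 0.1747, 0.1193]
orientation: [-3.139, -0.084, -0.014]
wrist_force: [16.0, -0.0, -20.0]
gripper_width: 0.094
```

Run:
```python
from h import *
st()
```

```text
4.38 tcp [0.5612 0.1747 0.1193] yang -86.95 tilt [0.0088 0.0019] F [ 15.9869  -0.0279 -19.9572] w 0.094 q [-1.0131  0.3762  0.7788  1.8077 -0.298   1.0697 -1.6439]
```

Call:
drive_tool --series '[[[0, 0, 0], [0, 0, 0], 3.5], [[0, 0, 0], [0, 0, 0], 3.5], [[0, 0, 0], [0, 0, 0], 3.5], [[0, 0, 0], [0, 0, 0], 3.5], [[0, 0, 0], [0, 0, -3], 3.5], [[0, 0, 0], [0, 0, -6], 3.5], [[0, 0, 0], [0, 0, -10], 5], [[0, 0, 0], [0, 0, -13], 5], [[0, 0, 0], [0, 0, -13], 5], [[0, 0, 0], [0, 0, -13], 5]]'

```text
clock: 5.22
ee_pos: [0.5608, 0.1747, 0.2514]
orientation: [-3.136, -0.084, -0.018]
wrist_force: [-0.1, -0.2, -0.3]
gripper_width: 0.582
```

```bash
cat >> h.py <<'E'
def blobs(P,d,lo,hi,amin=60):
    m=((P[...,2]>lo)&(P[...,2]<hi)&(d>0)).astype(np.uint8)
    n,l,s,c=cv2.connectedComponentsWithStats(m)
    for i in range(1,n):
        if s[i,4]>amin: print(s[i],*axis(P[l==i],0),P[l==i].mean(0))
E
python3 - <<'E'
from h import *
st(); im,d,P=cloud("wrist"); cv2.imwrite("pics/w2.png",im)
blobs(P,d,.109,.124)
E
```

```text
5.22 tcp [0.5608 0.1747 0.2514] yang -86.94 tilt [0.0116 0.0044] F [-0.1204 -0.1847 -0.3144] w 0.582 q [-1.0773  0.2429  0.8342  1.6579 -0.1868  1.3106 -1.729 ]
[315 179  12  38 433] [0.5596 0.1738] (27.916717529296875, 8.653647422790527) 3.059293 [0.5607 0.1739 0.1188]
[509 179  22  37 648] [0.5688 0.0188] (28.027912139892578, 9.86108684539795) 4.1324763 [0.5693 0.0203 0.117 ]
```

View pics/w2.png

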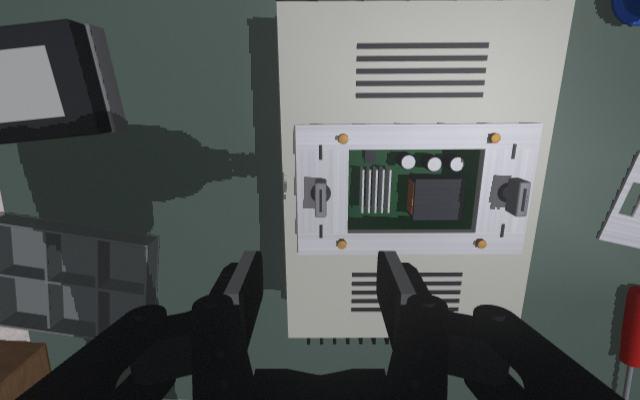

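Both wings are now in line, at (320,195) and (516,195). I estimate the hatch at (0.564, 0.0966) with a yaw of 3.3°. I'll move on to the cover.

Call:
drive_tool --series '[[[0, 0, -1.43], [-5.1, 42.1, 0], 5], [[0, 0, -1.43], [-5.1, 42.1, 0], 5], [[0, 0, -1.43], [-5.1, 42.1, 0], 5], [[0, 0, -1.43], [-5.1, 42.1, 0], 5], [[0, 0, -1.43], [-5.1, 42.1, 0], 5], [[0, 0, -1.43], [-5.1, 42.1, 0], 5], [[0, 0, -1.43], [-5.1, 42.1, 0], 5], [[0, 0, -1.43], [-5.1, 42.1, 0], 5], [[0, 0, -1.43], [-5.1, 42.1, 0], 5], [[0, 0, -1.43], [-5.1, 42.1, 0], 5], [[0, 0, -1.43], [-5.1, 42.1, 0], 5], [[0, 0, -1.43], [-5.1, 42.1, 0], 5], [[0, 0, -1.43], [-5.1, 42.1, 0], 5], [[0, 0, -1.43], [-5.1, 42.1, 0], 5], [[0, 0, -1.43], [-5.1, 42.1, 0], 5]]'

```text
clock: 6.52
ee_pos: [0.5311, -0.2481, 0.247]
orientation: [2.317, 2.118, 0.012]
wrist_force: [0.8, 0.1, 0.0]
gripper_width: 0.587
```

Run:
```python
from h import *
s,M=st(); im,d,P=cloud("wrist"); cv2.imwrite("pics/w3.png",im)
print("bar");blobs(P,d,.03,.05); print("plate"); blobs(P,d,.0025,.012,500)
for q in("cover","cover_handle"):
    for r in pinpoint("wrist",q)[:2]: print(q,np.array(r["position"]),round(r["confidence"],2))
print("M",M)
```

```text
6.52 tcp [ 0.5311 -0.2481  0.247 ] yang -5.14 tilt [0.0073 0.0038] F [0.848  0.1126 0.0224] w 0.587 q [-0.3627  0.2582  0.8744  1.6621 -0.2111  1.3126  0.4591]
bar
[ 520    0   67   46 2458] [ 0.7464 -0.1314] (35.79723358154297, 56.49022674560547) 174.8388 [ 0.7456 -0.1289  0.0381]
[ 312  132   19   84 1022] [ 0.5339 -0.2482] (81.57459259033203, 12.041589736938477) 80.43058 [ 0.5341 -0.2464  0.0398]
[488 233  40  38 481] [ 0.7155 -0.3423] (38.47618865966797, 20.522798538208008) 51.23157 [ 0.7127 -0.3384  0.0404]
[509 369  14  14  97] [ 0.7383 -0.5049] (2.4957275390625, 9.849737167358398) 173.87169 [ 0.7382 -0.5048  0.04  ]
[448 375  20  14 190] [ 0.668  -0.5048] (21.611433029174805, 3.474238634109497) 0.4474245 [ 0.6683 -0.5048  0.0421]
[173 381  14  13  64] [ 0.3422 -0.4912] (12.856100082397461, 16.94729232788086) 126.35765 [ 0.3416 -0.491   0.0305]
plate
[501   0  41  50 823] [ 0.7347 -0.1291] (26.12340545654297, 52.955657958984375) 118.462204 [ 0.7315 -0.1287  0.0054]
[  269    71   111   183 14931] [ 0.535  -0.2483] (191.2519073486328, 107.65679931640625) 80.49974 [ 0.5347 -0.2414  0.0042]
cover [ 0.535  -0.2505 -0.0002] 0.93
cover_handle [ 0.5331 -0.2502  0.0333] 0.86
M [[ 0.0895  0.996   0.0073]
 [ 0.996  -0.0895  0.0038]
 [ 0.0044  0.0069 -1.    ]]
```

View pics/w3.png

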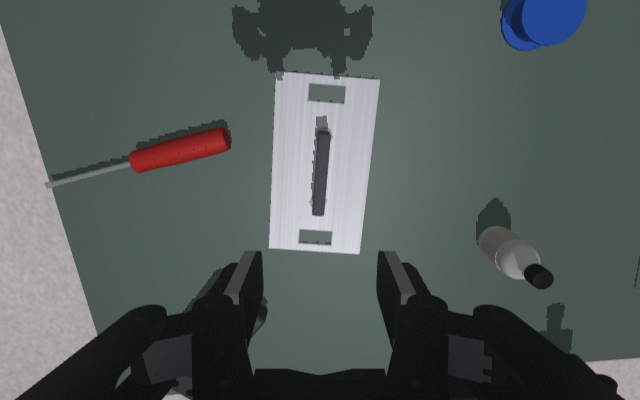

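The cover lies at (325,163) with the handle bar at (321,173). Its centre is (0.534, −0.248) and its x axis points at −9.5°. Now I descend and grip the bar.

Call:
drive_tool --series '[[[0.007, -0.004, 0.077], [-0.1, 0.15, 4], 5], [[0.007, -0.004, 0.077], [-0.1, 0.15, 8], 5], [[0.007, -0.004, 0.077], [-0.1, 0.15, 12], 5], [[0.007, -0.004, 0.077], [-0.1, 0.15, 16], 5], [[0.007, -0.004, 0.077], [-0.1, 0.15, 19], 4], [[0.007, -0.004, 0.077], [-0.1, 0.15, 21], 4], [[0.007, -0.004, 0.077], [-0.1, 0.15, 21.8], 4], [[0.007, -0.004, 0.077], [-0.1, 0.15, 21.8], 4], [[0.007, -0.004, 0.077], [-0.1, 0.15, 21.8], 0.5], [[0.007, -0.004, 0.077], [-0.1, 0.15, 21.8], 0.5], [[0.007, -0.004, 0.077], [-0.1, 0.15, 21.8], 0.5], [[0.007, -0.004, 0.077], [-0.1, 0.15, 21.8], 0.5], [[0.007, -0.004, 0.077], [-0.1, 0.15, 21.8], 0.5], [[0.007, -0.004, 0.077], [-0.1, 0.15, 21.8], 0.5]]' --newtons 60

```text
clock: 7.83
ee_pos: [0.5361, -0.2483, 0.0316]
orientation: [2.395, 2.03, 0.005]
wrist_force: [-0.0, 1.3, 7.2]
gripper_width: 0.124
```

Run:
```python
from h import *
st()
```

```text
7.83 tcp [ 0.5361 -0.2483  0.0316] yang -9.44 tilt [0.004  0.0001] F [-0.0119  1.2773  7.1897] w 0.124 q [-0.2411  0.517   0.7551  1.8589 -0.4372  0.9342  0.5496]
```

Call:
drive_tool --series '[[[0, 0, 0], [0, 0, -2], 0.5], [[0, 0, 0], [0, 0, -5], 0.5], [[0, 0, 0], [0, 0, -9], 0.5], [[0, 0, 0], [0, 0, -13], 0.5], [[0, 0, 0], [0, 0, -17], 0.5], [[0, 0, 0], [0, 0, -20], 0.5], [[0.004, 0, -0.02], [4, -0.3, -20], 0.5], [[0.004, 0, -0.05], [8, -0.7, -20], 0.5], [[0.004, 0, -0.08], [12, -1, -20], 0.5], [[0.004, 0, -0.1], [16, -1.3, -20], 0.5], [[0.004, 0, -0.13], [20, -1.7, -20], 0.5], [[0.004, 0, -0.16], [24, -2, -20], 0.5], [[0.004, 0, -0.19], [28, -2.4, -20], 0.5], [[0.004, 0, -0.21], [31.5, -2.6, -20], 0.5], [[0.004, 0, -0.222], [34.5, -2.8, -20], 0.5], [[0.004, 0, -0.222], [34.5, -2.8, -20], 0.5], [[0.004, 0, -0.222], [34.5, -2.8, -20], 0.5], [[0.004, 0, -0.222], [34.5, -2.8, -20], 0.5]]'

```text
clock: 9.33
ee_pos: [0.5641, 0.0959, 0.232]
orientation: [2.157, 2.284, 0.0]
wrist_force: [-0.1, -0.8, -2.9]
gripper_width: 0.129
```

Run:
```python
from h import *
s,M=st(); im,d,P=cloud("wrist"); cv2.imwrite("pics/w4.png",im)
t=s["ee_pos"][2]; print("plate top z vs",t)
m=d>0; h,e=np.histogram(P[...,2][m],bins=np.arange(.08,.26,.004)); print([(round(a,3),b) for a,b in zip(e,h) if b>800])
for q in("cover","cover_handle"):
  for c in("wrist","top"):
    if c=="top" and q=="cover": get_image("top")
    for r in pinpoint(c,q)[:2]: print(c,q,np.array(r["position"]),round(r["confidence"],2))
np.savez("w4.npz",P=P,d=d,im=im)
```

```text
9.33 tcp [0.5641 0.0959 0.232 ] yang 3.25 tilt [0.0002 0.0001] F [-0.0764 -0.8133 -2.9237] w 0.129 q [-0.8418  0.207   0.6908  1.7066 -0.1373  1.2769 -0.0649]
plate top z vs 0.23202325746530636
[(np.float64(0.08), np.int64(806)), (np.float64(0.088), np.int64(37605)), (np.float64(0.092), np.int64(4681)), (np.float64(0.2), np.int64(7802)), (np.float64(0.204), np.int64(42024)), (np.float64(0.236), np.int64(1572)), (np.float64(0.24), np.int64(4614))]
wrist cover [0.5654 0.0951 0.2026] 0.77
top cover [0.5653 0.092  0.2012] 0.72
top cover [ 0.3779 -0.4411  0.0002] 0.24
wrist cover_handle [0.5643 0.093  0.2381] 0.91
```

View pics/w4.png

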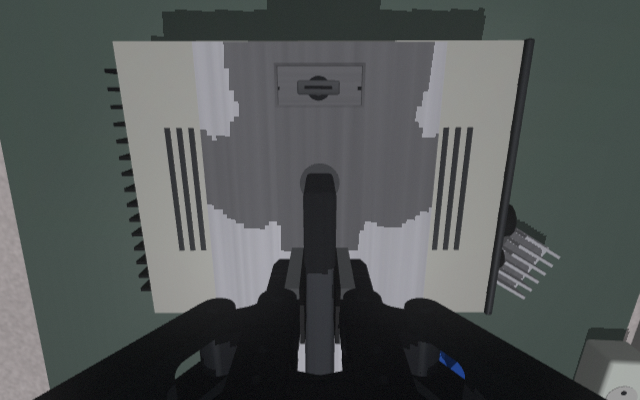

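The held cover fills the view, and the left wing shows through its +y slot at (319,87). I'll measure the plate's edges and slot.

Run:
```python
from h import *
f=np.load("w4.npz"); P=f["P"]; d=f["d"]
m=(P[...,2]>.196)&(P[...,2]<.214)&(d>0)
n,l,s,c=cv2.connectedComponentsWithStats(m.astype(np.uint8)); i=1+np.argmax(s[1:,4]); m=l==i
Q=P[m]; A=np.c_[Q[:,:2],np.ones(len(Q))]; print("plane dz/dx,dz/dy",np.linalg.lstsq(A,Q[:,2],rcond=None)[0],s[i])
# edges by rows/cols
L=[];Rr=[]
for v in range(50,200):
    u=np.where(m[v])[0]; L.append(P[v,u[0]]);Rr.append(P[v,u[-1]])
L=np.array(L);Rr=np.array(Rr)
fl=np.polyfit(L[:,1],L[:,0],1); fr=np.polyfit(Rr[:,1],Rr[:,0],1); print("L",fl,"R",fr,"yaw",-np.degrees(np.arctan((fl[0]+fr[0])/2)),"width",fr@[.15,1]-fl@[.15,1])
T=np.array([P[np.where(m[:,u])[0][0],u] for u in range(240,400)]); ft=np.polyfit(T[:,0],T[:,1],1); print("top",ft, "yaw",np.degrees(np.arctan(ft[0])))
mid=(fl+fr)/2; 
# centre: 95mm behind the top edge along midline
a=-np.arctan(mid[0]); x0=mid@[.19,1]; yt=ft@[x0,1]; x0=mid@[yt,1]
print("centre by edges",x0+.095*np.sin(a), yt-.095*np.cos(a))
# slot: hole in m region
hole=np.zeros_like(m); hole[55:115,260:380]=~m[55:115,260:380]
n,l,s,c=cv2.connectedComponentsWithStats(hole.astype(np.uint8)); i=1+np.argmax(s[1:,4]); print(s[i],c[i])
z=Q[:,2].mean(); cm=camera_model("wrist")
ys,xs=np.where(l==i); B=np.array([[xs.min()-.5,ys.min()-.5],[xs.max()+.5,ys.max()+.5]]); V=np.array(cm["view"]); dd=-(V@np.array([.564,.17,z,1]))[2]
W=world("wrist",B[:,0],B[:,1],np.full(2,dd),cm); print("slot corners",W,W.mean(0))
# wing through the slot
w=(P[...,2]>.109)&(P[...,2]<.124)&(d>0)&(l==i); print("wing",w.sum(),axis(P[w],0))
```

```text
plane dz/dx,dz/dy [-0.002   0.0001  0.2058] [  192    41   256   267 49487]
L [-0.0571  0.5178] R [-0.0563  0.6215] yaw 3.2460029385043456 width 0.10375946462274122
top [0.0573 0.1575] yaw 3.280166443102201
centre by edges 0.5642654754993605 0.09467688991757917
[ 277   66   85   40 3257] [319.2364  84.9048]
slot corners [[0.5416 0.1793 0.2016]
 [0.5784 0.1651 0.2063]] [0.56   0.1722 0.2039]
wing 595 (array([0.5589, 0.1743]), (27.641002655029297, 8.137114524841309), np.float32(3.2533636))
```

The cover sits about 2 mm too far to −y of the hatch and its yaw matches. I'll correct that and start lowering.

Call:
drive_tool --series '[[[0, 0, 0], [0.2, -0.05, 2], 0.5], [[0, 0, 0], [0.2, -0.05, 5], 0.5], [[0, 0, 0], [0.2, -0.05, 7], 0.5], [[0, 0, 0], [0.2, -0.05, 7.5], 0.5], [[0, 0, 0], [0.2, -0.05, 7.5], 0.5], [[0, 0, 0], [0.2, -0.05, 7.5], 0.5]]'

```text
clock: 10.13
ee_pos: [0.5642, 0.0974, 0.1578]
orientation: [2.159, 2.282, 0.002]
wrist_force: [0.4, -0.4, -2.7]
gripper_width: 0.129
```

Run:
```python
from h import *
st(); im,d,P=cloud("wrist"); cv2.imwrite("pics/w5.png",im)
```

```text
10.13 tcp [0.5642 0.0974 0.1578] yang 3.16 tilt [0.0009 0.0005] F [ 0.3785 -0.4227 -2.7204] w 0.129 q [-0.8191  0.2762  0.674   1.7963 -0.1895  1.1333 -0.0278]
```

View pics/w5.png

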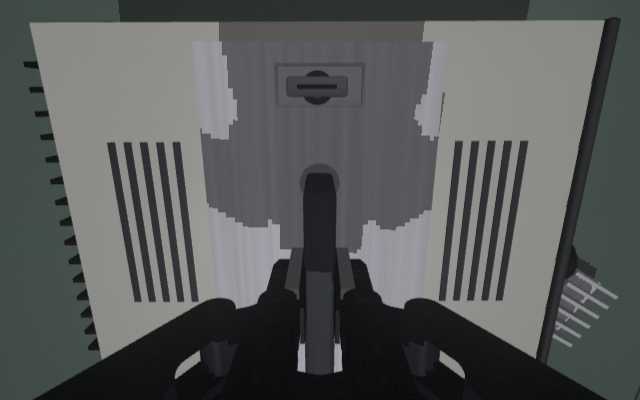

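The wing sits inside the slot: the slot spans columns 277–362 and rows 64–106, and the wing is centred at (317,86). I'll move 0.8 mm to −x and lower the cover onto the plungers.

Call:
drive_tool --series '[[[0, 0, 0], [0, -0.08, 0.3], 0.5], [[0, 0, 0], [0, -0.08, 0.7], 0.5], [[0, 0, 0], [0, -0.08, 1.1], 0.5], [[0, 0, 0], [0, -0.08, 1.5], 0.5], [[0, 0, 0], [0, -0.08, 1.9], 0.5], [[0, 0, 0], [0, -0.08, 2.2], 0.5], [[0, 0, 0], [0, -0.08, 2.5], 0.5], [[0, 0, 0], [0, -0.08, 2.7], 0.5], [[0, 0, 0], [0, -0.08, 2.7], 0.5], [[0, 0, 0], [0, -0.08, 2.7], 0.5], [[0, 0, 0], [0, -0.08, 2.7], 0.5]]'

```text
clock: 11.1
ee_pos: [0.5639, 0.0975, 0.1316]
orientation: [2.159, 2.281, 0.004]
wrist_force: [-1.4, -0.6, 0.0]
gripper_width: 0.125
```

Run:
```python
from h import *
st()
```

```text
11.1 tcp [0.5639 0.0975 0.1316] yang 3.16 tilt [0.0022 0.0012] F [-1.3735 -0.6179  0.0097] w 0.125 q [-0.8083  0.3046  0.6651  1.8245 -0.2121  1.0817 -0.0103]
```

The cover is resting on the plungers, which carry its weight. Now I press it down.

Call:
drive_tool --series '[[[0.002, -0.001, 0], [0, 0, 0.2], 0.5], [[0.002, -0.001, 0], [0, 0, 0.4], 0.5], [[0.002, -0.001, 0], [0, 0, 0.6], 0.5], [[0.002, -0.001, 0], [0, 0, 0.8], 0.5], [[0.002, -0.001, 0], [0, 0, 1.0], 0.5], [[0.002, -0.001, 0], [0, 0, 1.1], 0.5], [[0.002, -0.001, 0], [0, 0, 1.1], 0.5], [[0.002, -0.001, 0], [0, 0, 1.1], 0.5]]' --newtons 80

```text
clock: 11.77
ee_pos: [0.5642, 0.0976, 0.1263]
orientation: [-2.158, -2.279, -0.005]
wrist_force: [-32.8, -4.1, 66.8]
gripper_width: 0.122
```

Run:
```python
from h import *
st(); im,d,P=cloud("wrist"); cv2.imwrite("pics/w6.png",im)
z=P[...,2]; C=(.5638,.0966); a=np.radians(3.3)
dx=P[...,0]-C[0]; dy=P[...,1]-C[1]; lx=dx*np.cos(a)+dy*np.sin(a); ly=-dx*np.sin(a)+dy*np.cos(a)
m=(abs(lx)<.05)&(abs(z-.099)<.008)&(d>0)&(ly<.093); Q=P[m]; A=np.c_[Q[:,:2]-C,np.ones(len(Q))]
print("plate plane",np.linalg.lstsq(A,Q[:,2],rcond=None)[0],len(Q),np.median(Q[:,2]))
m=(abs(lx)>.065)&(abs(lx)<.1)&(abs(z-.09)<.02)&(d>0); print("case top",np.median(z[m]))
blobs(P,d,.107,.125)
```

```text
11.77 tcp [0.5642 0.0976 0.1263] yang 3.13 tilt [0.0001 0.0043] F [-32.7606  -4.0683  66.764 ] w 0.122 q [-0.8028  0.3127  0.6628  1.8274 -0.2218  1.0742 -0.0024]
plate plane [-0.0004 -0.0022  0.0993] 47633 0.0992576044243719
case top 0.09040641121581777
[ 278   71   76   26 1934] [0.5588 0.1742] (27.94878387451172, 8.909274101257324) 3.148382 [0.5589 0.1741 0.1192]
[304 175  31  14 291] [0.562  0.1366] (11.924677848815918, 2.2360801696777344) 3.0948493 [0.562  0.1372 0.1166]
[291 247  13  11 109] [0.5547 0.1077] (5.013101100921631, 1.3960801362991333) 5.0206237 [0.5545 0.1077 0.1209]
[335 247  14  10 124] [0.5728 0.1087] (5.417100429534912, 1.3167734146118164) 6.8100142 [0.5728 0.1087 0.1207]
[274 259  16   7  81] [0.5486 0.1035] (6.101266384124756, 1.4833154678344727) 4.910771 [0.5489 0.1033 0.1222]
[350 259  16   7  81] [0.5796 0.1051] (6.0017547607421875, 0.9483378529548645) 2.8501263 [0.5794 0.1051 0.1224]
```

View pics/w6.png

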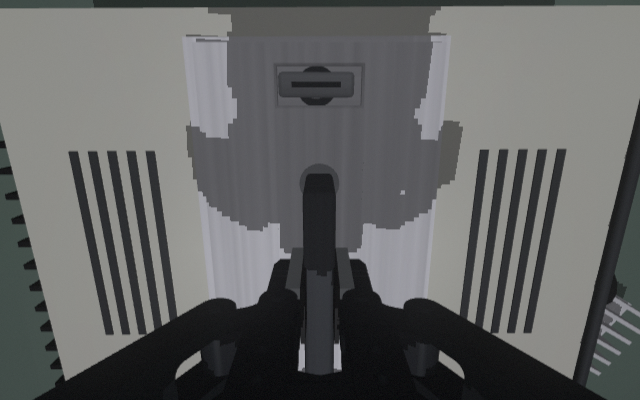

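The cover is flush: the plate top is at 0.0993 m, which puts the underside at about 0.095 m, and it is level. The push of 67 N is more than needed, so I'll ease it.

Call:
drive_tool --series '[[[0, 0, 0], [0, 0, 0.3], 0.5], [[0, 0, 0], [0, 0, 0.25], 0.5], [[0, 0, 0], [0, 0, 0.25], 0.5], [[0, 0, 0], [0, 0, 0.25], 0.5], [[0, 0, 0], [0, 0, 0.25], 0.5], [[0, 0, 0], [0, 0, 0.25], 0.5], [[0, 0, 0], [0, 0, 0.25], 0.5], [[0, 0, 0], [0, 0, 0.25], 0.5]]'

```text
clock: 12.48
ee_pos: [0.5649, 0.0976, 0.1265]
orientation: [-2.158, -2.279, -0.009]
wrist_force: [-13.7, -2.6, 29.8]
gripper_width: 0.123
```

Run:
```python
from h import *
st(); im,d,P=cloud("wrist")
z=P[...,2]; C=(.5638,.0966); a=np.radians(3.3)
dx=P[...,0]-C[0]; dy=P[...,1]-C[1]; lx=dx*np.cos(a)+dy*np.sin(a); ly=-dx*np.sin(a)+dy*np.cos(a)
m=(abs(lx)<.05)&(abs(z-.099)<.008)&(d>0)&(ly<.093); Q=P[m]; A=np.c_[Q[:,:2]-C,np.ones(len(Q))]
print("plate plane",np.linalg.lstsq(A,Q[:,2],rcond=None)[0])
get_image("scene"); get_image("top")
for c in("top","scene"):
  for q in("fastener_right_wing","fastener_left_wing","cover"):
    for r in pinpoint(c,q)[:2]: print(c,q,np.array(r["position"]),round(r["confidence"],2))
st()
```

```text
12.48 tcp [0.5649 0.0976 0.1265] yang 3.11 tilt [0.0014 0.0063] F [-13.6622  -2.6174  29.7696] w 0.123 q [-0.8011  0.3126  0.6622  1.8269 -0.2237  1.0733 -0.0008]
plate plane [-0.0008 -0.0025  0.0993]
top fastener_right_wing [0.5671 0.0202 0.113 ] 0.53
top cover [0.5638 0.0983 0.0965] 0.6
top cover [ 0.4031 -0.6854  0.0033] 0.56
scene cover [0.5681 0.0974 0.096 ] 0.91
12.93 tcp [0.5649 0.0976 0.1265] yang 3.12 tilt [0.0013 0.0062] F [-13.7831  -1.9562  28.7081] w 0.12 q [-0.8011  0.3126  0.6621  1.8269 -0.2236  1.0733 -0.0008]
```

Everything is steady: about 29 N of push, the cover flush and level, and the wings standing through their slots. I'm handing it in.

```bash
python3 -c "
from workcell import *
print(finish_job())"
```

```text
the job is handed in; nothing more can be done
None
```

The cover is back on the hatch and the arm is still holding it down, so the fasteners can be locked. I handed the job in at about 13 s on the robot's clock; it reports no verdict.

- **Fastener:** I turned the left fastener about 75° clockwise. It measured within about 0.3° of the hatch's x axis afterwards, and 3.1° against the hatch's 3.3° with the cover on.
- **Cover height and level:** the plate's underside is at about 0.095 m, level with the frame, and its tilt is about 0.003 rad.
- **Cover position:** it is within about 2 mm of the hatch centre in the wrist view. The scene camera's estimate puts it about 4 mm off in x, which is near that network's error and inside the 7 mm limit.
- **Push:** the wrist force is steady at about 29 N down. The first press reached 67 N, below the 120 N wrist limit, and I eased it off. A sideways force of about 14 N remains at the wrist.
- **Right fastener:** I did not measure its angle again once the cover was on. It was in line before (4–5° in world axes, against the hatch's 3.3°). The top camera still finds it at its place, standing above the plate.
- **Rest of the bench:** I did not check the other things separately at the end, but no move went close to them.

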